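# Find the metal hull by weight and lay it on the painting rest

### The job

Three identical closed boxes on the desk each hold a grey-primed vehicle hull; only one hull is metal, so its box is clearly the heaviest: find it by lifting the boxes a little, still closed and level, the one you choose included, and set each down where it stood. Open only that box, laying its lid right way up on the desk, then take out the metal hull and lay it upright and lengthwise up the slope, fully on the board of the sloped painting rest, keeping hold of it until it lies flat there. Leave the other boxes closed, all three standing where they were, and the paint pots, bottle and rock alone.

Things in the scene. Friction and masses are not known exactly. Their poses are not given: they have to be found in the camera images.
- box_1: Black base of one of three identical closed boxes: open tray 120 (x) x 60 (y) x 22 mm high, walls and floor 3 mm, loose on the desk, x roughly away from the robot. Origin: centre of the underside, z up. Closed height 61 mm with lid and rib. Lift it by the two long sides of this base (lid is 2 mm narrower per side). Closed box weighs about 0.25 kg with a resin hull, 0.65 kg with the metal one.
- box_2: Black base of one of three identical closed boxes: open tray 120 (x) x 60 (y) x 22 mm high, walls and floor 3 mm, loose on the desk, x roughly away from the robot. Origin: centre of the underside, z up. Closed height 61 mm with lid and rib. Lift it by the two long sides of this base (lid is 2 mm narrower per side). Closed box weighs about 0.25 kg with a resin hull, 0.65 kg with the metal one.
- box_3: Black base of one of three identical closed boxes: open tray 120 (x) x 60 (y) x 22 mm high, walls and floor 3 mm, loose on the desk, x roughly away from the robot. Origin: centre of the underside, z up. Closed height 61 mm with lid and rib. Lift it by the two long sides of this base (lid is 2 mm narrower per side). Closed box weighs about 0.25 kg with a resin hull, 0.65 kg with the metal one.
- lid_1: Grey lift-off lid lying loose on box_1, no latch: cap 116 (x) x 56 (y) mm, 30 mm from its skirt's lower edge to its flat top, with a grip rib 50 (x) x 12 (y) mm standing 13.5 mm above the top. Origin: centre of the skirt's lower edge; 17 mm above the base's origin when closed (the skirt reaches 5 mm into the base). 50 g. Right way up on the desk it stands on its skirt.
- lid_2: Grey lift-off lid lying loose on box_2, no latch: cap 116 (x) x 56 (y) mm, 30 mm from its skirt's lower edge to its flat top, with a grip rib 50 (x) x 12 (y) mm standing 13.5 mm above the top. Origin: centre of the skirt's lower edge; 17 mm above the base's origin when closed (the skirt reaches 5 mm into the base). 50 g. Right way up on the desk it stands on its skirt.
- lid_3: Grey lift-off lid lying loose on box_3, no latch: cap 116 (x) x 56 (y) mm, 30 mm from its skirt's lower edge to its flat top, with a grip rib 50 (x) x 12 (y) mm standing 13.5 mm above the top. Origin: centre of the skirt's lower edge; 17 mm above the base's origin when closed (the skirt reaches 5 mm into the base). 50 g. Right way up on the desk it stands on its skirt.
- hull_1: Grey model hull in box_1; all look alike: one solid metal, about 0.45 kg, two hollow resin, 0.06 kg. Flat hull 96 (x) x 44 (y) x 12 mm, on it a straight-sided block 56 (x) x 28 (y) mm up to 40 mm above the underside. Origin: centre of the flat underside, 3 mm above the box's origin, z up. Lid off, the block stands 21 mm above the box rim: grip its 28 mm there. A few mm of play in the box.
- hull_2: Grey model hull in box_2; all look alike: one solid metal, about 0.45 kg, two hollow resin, 0.06 kg. Flat hull 96 (x) x 44 (y) x 12 mm, on it a straight-sided block 56 (x) x 28 (y) mm up to 40 mm above the underside. Origin: centre of the flat underside, 3 mm above the box's origin, z up. Lid off, the block stands 21 mm above the box rim: grip its 28 mm there. A few mm of play in the box.
- hull_3: Grey model hull in box_3; all look alike: one solid metal, about 0.45 kg, two hollow resin, 0.06 kg. Flat hull 96 (x) x 44 (y) x 12 mm, on it a straight-sided block 56 (x) x 28 (y) mm up to 40 mm above the underside. Origin: centre of the flat underside, 3 mm above the box's origin, z up. Lid off, the block stands 21 mm above the box rim: grip its 28 mm there. A few mm of play in the box.
- rest_board: Sloped board of the wooden painting rest, fixed: 150 mm (x, up the slope) x 94 mm (y, level) x 8 mm. Origin: centre of its upper face, 52 mm above the desk; z is the face's normal, 30 degrees from vertical, leaning towards the lower edge, which faces roughly the robot and has a lip 8 mm thick, 10 mm above the face, its inner side 67 mm down the slope from the origin. Upper edge 90 mm above the desk.
- lid_spot (a point): A point on the bare desk top, right of the rest as seen from the robot: the desk is always free for 65 mm in x and 45 mm in y around it, a convenient place for the lid.
- pot_teal: Bystander, loose: squat teal paint pot, 40x36x38 mm. Origin: centre of its underside.
- rock: Bystander, loose: grey sculpted putty rock on a stub, 43x53x49 mm. Origin: centre of its underside.
- pot_ochre: Bystander, loose: squat ochre paint pot with pale lid, 42x38x46 mm. Origin: centre of its underside.
- bottle_mid: Bystander, loose: white paint bottle with black cap, diameter 33 mm, 104 mm high. Origin: centre of its underside.

How it is judged (in metres and radians):
On the way, in this order (a step that is already met when the one before it is completed fails the run):
1. the box that holds the metal hull (it weighs on its box with over 2 N) is lifted off the desk, closed (((z of lid_1 in the frame of box_1 below 0.023 m and horizontal distance between lid_1 and box_1 below 0.012 m and height (world z) of box_1 above 0.015 m and contact force between hull_1 and box_1 above 2 N and angle between box_1's own z axis and vertical below 0.4 rad) or (z of lid_2 in the frame of box_2 below 0.023 m and horizontal distance between lid_2 and box_2 below 0.012 m and height (world z) of box_2 above 0.015 m and contact force between hull_2 and box_2 above 2 N and angle between box_2's own z axis and vertical below 0.4 rad) or (z of lid_3 in the frame of box_3 below 0.023 m and horizontal distance between lid_3 and box_3 below 0.012 m and height (world z) of box_3 above 0.015 m and contact force between hull_3 and box_3 above 2 N and angle between box_3's own z axis and vertical below 0.4 rad))), for 0.2 s.
2. that box stands on the desk again and its lid is off, the metal hull still in it (((horizontal distance between hull_1 and box_1 below 0.02 m and z of hull_1 in the frame of box_1 below 0.009 m and height (world z) of box_1 below 0.008 m and distance between lid_1 and box_1 above 0.06 m and contact force between hull_1 and box_1 above 2 N) or (horizontal distance between hull_2 and box_2 below 0.02 m and z of hull_2 in the frame of box_2 below 0.009 m and height (world z) of box_2 below 0.008 m and distance between lid_2 and box_2 above 0.06 m and contact force between hull_2 and box_2 above 2 N) or (horizontal distance between hull_3 and box_3 below 0.02 m and z of hull_3 in the frame of box_3 below 0.009 m and height (world z) of box_3 below 0.008 m and distance between lid_3 and box_3 above 0.06 m and contact force between hull_3 and box_3 above 2 N))), for 0.1 s.
3. the hull lies flat on the sloped board, lengthwise up the slope, while the fingers still hold it (((angle between the z axis of hull_1 and the z axis of rest_board, either way round below 0.12 rad and angle between the x axis of hull_1 and the x axis of rest_board, either way round below 0.26 rad and x of hull_1 in the frame of rest_board between -0.025 and 0.032 m and y of hull_1 in the frame of rest_board between -0.028 and 0.028 m and z of hull_1 in the frame of rest_board between -0.006 and 0.006 m and angle between hull_1's own z axis and vertical below 1 rad and contact force between the fingers and hull_1 above 0.5 N) or (angle between the z axis of hull_2 and the z axis of rest_board, either way round below 0.12 rad and angle between the x axis of hull_2 and the x axis of rest_board, either way round below 0.26 rad and x of hull_2 in the frame of rest_board between -0.025 and 0.032 m and y of hull_2 in the frame of rest_board between -0.028 and 0.028 m and z of hull_2 in the frame of rest_board between -0.006 and 0.006 m and angle between hull_2's own z axis and vertical below 1 rad and contact force between the fingers and hull_2 above 0.5 N) or (angle between the z axis of hull_3 and the z axis of rest_board, either way round below 0.12 rad and angle between the x axis of hull_3 and the x axis of rest_board, either way round below 0.26 rad and x of hull_3 in the frame of rest_board between -0.025 and 0.032 m and y of hull_3 in the frame of rest_board between -0.028 and 0.028 m and z of hull_3 in the frame of rest_board between -0.006 and 0.006 m and angle between hull_3's own z axis and vertical below 1 rad and contact force between the fingers and hull_3 above 0.5 N))), for 0.2 s.
At the end, for the whole second after the job is handed in: Metal hull released at rest on the board: flush (6 mm, 7 deg), right way up, length up the slope within 15 deg, centre within 28 mm of midline, -25 to +32 mm along the slope. All boxes level on the desk within 50 mm of their places, two still closed; the third's lid upright on the desk (((angle between the z axis of hull_1 and the z axis of rest_board, either way round below 0.12 rad and angle between the x axis of hull_1 and the x axis of rest_board, either way round below 0.26 rad and x of hull_1 in the frame of rest_board between -0.025 and 0.032 m and y of hull_1 in the frame of rest_board between -0.028 and 0.028 m and z of hull_1 in the frame of rest_board between -0.006 and 0.006 m and angle between hull_1's own z axis and vertical below 1 rad and linear speed of each of hull_1, lid_1 below 0.02 m/s and contact force between hull_1 and rest_board above 2 N and height (world z) of lid_1 below 0.008 m and angle between lid_1's own z axis and vertical below 0.1 rad and z of lid_2 in the frame of box_2 below 0.023 m and horizontal distance between lid_2 and box_2 below 0.012 m and z of lid_3 in the frame of box_3 below 0.023 m and horizontal distance between lid_3 and box_3 below 0.012 m) or (angle between the z axis of hull_2 and the z axis of rest_board, either way round below 0.12 rad and angle between the x axis of hull_2 and the x axis of rest_board, either way round below 0.26 rad and x of hull_2 in the frame of rest_board between -0.025 and 0.032 m and y of hull_2 in the frame of rest_board between -0.028 and 0.028 m and z of hull_2 in the frame of rest_board between -0.006 and 0.006 m and angle between hull_2's own z axis and vertical below 1 rad and linear speed of each of hull_2, lid_2 below 0.02 m/s and contact force between hull_2 and rest_board above 2 N and height (world z) of lid_2 below 0.008 m and angle between lid_2's own z axis and vertical below 0.1 rad and z of lid_1 in the frame of box_1 below 0.023 m and horizontal distance between lid_1 and box_1 below 0.012 m and z of lid_3 in the frame of box_3 below 0.023 m and horizontal distance between lid_3 and box_3 below 0.012 m) or (angle between the z axis of hull_3 and the z axis of rest_board, either way round below 0.12 rad and angle between the x axis of hull_3 and the x axis of rest_board, either way round below 0.26 rad and x of hull_3 in the frame of rest_board between -0.025 and 0.032 m and y of hull_3 in the frame of rest_board between -0.028 and 0.028 m and z of hull_3 in the frame of rest_board between -0.006 and 0.006 m and angle between hull_3's own z axis and vertical below 1 rad and linear speed of each of hull_3, lid_3 below 0.02 m/s and contact force between hull_3 and rest_board above 2 N and height (world z) of lid_3 below 0.008 m and angle between lid_3's own z axis and vertical below 0.1 rad and z of lid_1 in the frame of box_1 below 0.023 m and horizontal distance between lid_1 and box_1 below 0.012 m and z of lid_2 in the frame of box_2 below 0.023 m and horizontal distance between lid_2 and box_2 below 0.012 m)) and height (world z) of each of box_1, box_2, box_3 below 0.008 m and angle between each of box_1, box_2, box_3's own z axis and vertical below 0.1 rad and distance of each of box_1, box_2, box_3 from where it was at the start of the episode below 0.05 m); the robot touches nothing.
It fails at once if a box with a resin hull is opened (lid off, and the untouched hull weighs on its box with under 2 N) ((horizontal distance between hull_1 and box_1 below 0.02 m and z of hull_1 in the frame of box_1 below 0.009 m and distance between lid_1 and box_1 above 0.06 m and height (world z) of box_1 below 0.008 m and contact force between hull_1 and box_1 below 2 N and contact force between the fingers and hull_1 below 0.05 N and contact force between the fingers and box_1 below 0.05 N and linear speed of each of hull_1, box_1 below 0.002 m/s) or (horizontal distance between hull_2 and box_2 below 0.02 m and z of hull_2 in the frame of box_2 below 0.009 m and distance between lid_2 and box_2 above 0.06 m and height (world z) of box_2 below 0.008 m and contact force between hull_2 and box_2 below 2 N and contact force between the fingers and hull_2 below 0.05 N and contact force between the fingers and box_2 below 0.05 N and linear speed of each of hull_2, box_2 below 0.002 m/s) or (horizontal distance between hull_3 and box_3 below 0.02 m and z of hull_3 in the frame of box_3 below 0.009 m and distance between lid_3 and box_3 above 0.06 m and height (world z) of box_3 below 0.008 m and contact force between hull_3 and box_3 below 2 N and contact force between the fingers and hull_3 below 0.05 N and contact force between the fingers and box_3 below 0.05 N and linear speed of each of hull_3, box_3 below 0.002 m/s)).
It fails at once if two boxes are open at once ((distance between lid_1 and box_1 above 0.06 m and distance between lid_2 and box_2 above 0.06 m) or (distance between lid_1 and box_1 above 0.06 m and distance between lid_3 and box_3 above 0.06 m) or (distance between lid_2 and box_2 above 0.06 m and distance between lid_3 and box_3 above 0.06 m)).
It fails at once if a box is tipped by more than about 35 degrees (angle between any of box_1, box_2, box_3's own z axis and vertical above 0.6 rad).
It fails at once if a bystander is moved by more than 30 mm (distance of any of pot_teal, rock, pot_ochre, bottle_mid from where it was at the start of the episode above 0.03 m).
It also fails if it takes over 72 s, if anything falls off the work surface, if the arm or the gripper's body presses on something with over 40 N, if the wrist force passes 120 N, or if a joint passes its speed limit or range.

### The arm

A 6-joint arm with a two-finger parallel gripper is mounted at the origin on a cart in front of the work surface, level with it; the furniture and walls round the work are solid. World frame = base frame: x ahead of the robot, y to its left, z up, the work surface at z = 0. Lengths are in mm, angles in rad, forces in N, time in s.
With the tool pointing down it reaches from about 350 to 975 mm from the base axis. Payload 7.1 kg.
Tool frame: the origin (TCP) lies at the very end of the fingers, on their centre line; the grasp point (between the pads) lies 19 mm behind it; z points along the fingers, y is the line along which they close (so a half turn about z gives the same grasp; the last joint's range is limited). The gripper opens to 88 mm and grips with 3 to 60 N. Pads are 20 mm wide; open, the fingers measure 115 mm over their backs; the gripper's body (75 mm by 178 mm) begins 61 mm behind the grasp point.
Start: joints at [-1.259, 0.423, 1.63, -0, 1.089, -0.019], TCP at [203.017, -591.091, 222.675] pointing down, gripper open.
Joint ranges: [-3, 3], [-0.9, 2.11], [0.09, 2.58], [-1.31, 4.45], [0.11, 2.69], [-2.54, 2.54]. Speed limits (rad/s): [2.39, 2.39, 3.01, 3.14, 3.14, 3.14].

### API

Orientations are given as a rotation vector (axis times angle).
In Python, from workcell import * gives the robot as it stands.
- The arm moves only by the tool step_arm, never from a script. Its argument "deltas" is a list of rows, each a list of 3 entries, a list of its own where there are three numbers: the shift along the tool's x, y, z in units of 300 mm (1.0 is 300 mm), then the turn, a rotation vector about the tool's x, y, z in units of 1.5 rad (1.0 is 1.5 rad), then the gripper command: -1 is shut, 1 is fully open, values between are in proportion. In form: [[[dx, dy, dz], [rx, ry, rz], gripper], ...]. A call has 1 to 20 rows; each row is the pose to reach, as a shift and turn from the pose commanded when the call began, along the tool's axes at that moment; what a row does not reach only later rows make up. A row lasts 1/12 s, in which the tool goes at most 41.7 mm and 7.16 degrees, less where a joint would pass 70% of its speed; a pose out of reach is approached as far as the arm can. A call with a number of a shift or a turn outside -1 to 1 is refused whole. A call with a gripper value outside its range is refused whole. The fingers move at their own pace and stop on an object; the grip force is fixed at half the most. Time passes only in rows, so rows that repeat a pose let the fingers close. It gives the time, the measured TCP pose, the force, the opening and the grip force at its end, in the units of the state.
- get_obs(): the state, without advancing time (a new reading comes with each control period).
- get_image(name): name is "scene" or "top" or "wrist"; returns a dict with "pixels" (400x640x3 uint8, red, green, blue), "fx", "fy", "cx", "cy" (pixels), "T" (4x4, takes a point from camera to world coordinates). Camera axes: x right, y down, z forward; pixel columns grow to the right and rows downward; lengths in mm; the calibration is good to about 2 mm. A picture is of the moment at which its call begins. There is no depth.
- close_job(): hands the job in; it is judged then, once.
The state is a dict: "t": time; "qpos": joint angles; "qvel": joint speeds; "joint_torque": joint torques, N m; "ee_pos": TCP position; "orientation": TCP orientation; "ft_force": force on the tool from outside, world axes, zero at the start; "moment": the same for the moment, N m; "width": finger opening in mm; "grasp_force": force on a finger pad.
Only numpy, scipy, OpenCV 4.12 (cv2) and the standard library are available. Lean on these libraries where they do the work, as an engineer would, in place of code of your own. Each camera call takes 0.05 s, during which the arm holds its last target. There are 200 camera calls.

## Working session

There is one attempt and no reset: what is moved stays moved. The work goes in short steps, Python scripts to look and compute and a tool call to move; the robot and the scene stay as the last step left them, time stands still between calls to the robot, and variables do not carry over. Pictures are saved under pics/ and viewed, at most 12 in all, crops included, and the job is handed in when it is done.

Besides the shell and the picture viewer there is one more tool, called as a command line: name --argument value ..., lists and objects as JSON in quotes. step_arm: Moves the arm, as the interface text tells. Its arguments: {"type":"object","properties":{"deltas":{"type":"array","items":{"type":"array"}}},"required":["deltas"]}

```bash
mkdir -p pics; python3 - <<'E'
from workcell import *
import cv2,numpy as np
for n in ["scene","top"]:
    im=get_image(n); cv2.imwrite(f"pics/{n}0.png",im["pixels"][:,:,::-1]); print(n,im["fx"],im["fy"],im["cx"],im["cy"]);print(np.round(im["T"],3).tolist())
o=get_obs();print(o)
E
```

```text
scene 453.2632896493022 453.2632896493022 327.4263606851584 199.66793533393837
[[-0.522, -0.533, 0.666, -8.506], [-0.853, 0.343, -0.395, 433.559], [-0.018, -0.774, -0.633, 630.833], [0.0, 0.0, 0.0, 1.0]]
top 401.81373073199023 401.81373073199023 320.6365378036527 201.40366089935577
[[-0.013, -0.981, 0.191, 392.64], [-0.999, 0.006, -0.037, 116.176], [0.035, -0.192, -0.981, 975.53], [0.0, 0.0, 0.0, 1.0]]
{'t': 0.1, 'qpos': array([-1.25897357e+00,  4.23763210e-01,  1.63060857e+00, -3.61283933e-06,
        1.08860344e+00, -1.89865636e-02]), 'qvel': array([ 0.00147543, -0.00152444, -0.00140503, -0.0004169 ,  0.00074621,
       -0.00033801]), 'joint_torque': array([-1.31409077e-03, -5.45616603e+01, -2.74325985e+01,  6.44627027e-02,
        1.88908051e-02, -4.70894884e-05]), 'ee_pos': array([ 202.88187834, -590.62133319,  221.98215593]), 'orientation': array([-3.09736650e+00, -5.17045352e-01,  3.21677022e-04]), 'ft_force': array([0.95948841, 0.21384343, 0.21127962]), 'moment': array([-0.00051053, -0.03254454, -0.03157876]), 'grasp_force': 0.0, 'width': 87.81709755144533}
```

View pics/top0.png

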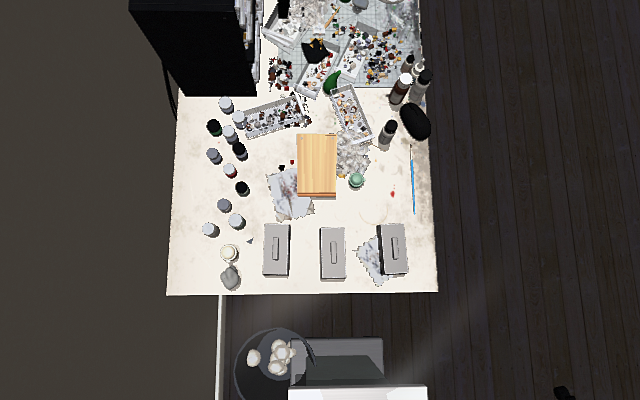

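View pics/scene0.png

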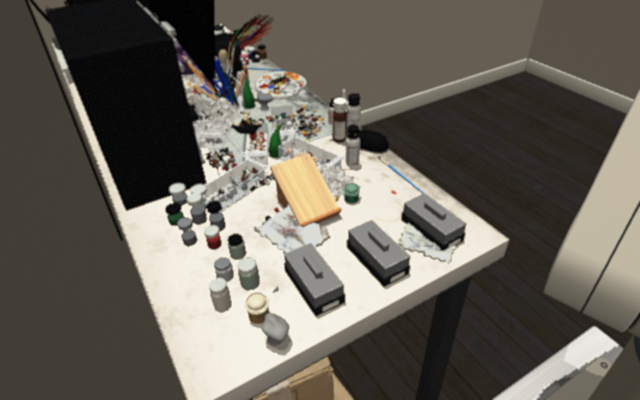

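The top view shows three boxes around pixels (276,250), (332,253) and (393,248). The rest board is at (317,165), the teal pot at (356,180), the ochre pot at (230,253) and the rock at (230,277). The scene view agrees: the board's lip faces the robot.

```bash
cat > h.py <<'E'
from workcell import *
import cv2,numpy as np
from scipy.spatial.transform import Rotation as R
def ray(im,uv,z):
    uv=np.atleast_2d(uv).astype(float);T=np.array(im["T"])
    d=np.c_[(uv[:,0]-im["cx"])/im["fx"],(uv[:,1]-im["cy"])/im["fy"],np.ones(len(uv))]@T[:3,:3].T
    return (T[:3,3]+d*((z-T[2,3])/d[:,2])[:,None])
def rect(im,mask,z):
    c,_=cv2.findContours(mask,cv2.RETR_EXTERNAL,cv2.CHAIN_APPROX_NONE)
    out=[]
    for k in c:
        if cv2.contourArea(k)<150: continue
        p=ray(im,k[:,0],z)[:,:2].astype(np.float32)
        r=cv2.minAreaRect(p); out.append((np.round(k[:,0].mean(0)),np.round(r[0],1),np.round(r[1],1),round(r[2],1)))
    return out
def proj(im,P):
    T=np.array(im["T"]);q=(np.atleast_2d(P)-T[:3,3])@T[:3,:3];return q[:,:2]/q[:,2:]*[im["fx"],im["fy"]]+[im["cx"],im["cy"]]
E
python3 - <<'E'
from h import *
im=get_image("top");p=im["pixels"];hsv=cv2.cvtColor(p,cv2.COLOR_RGB2HSV)
for v in range(215,290,4): print(v,[tuple(p[v,u]) for u in (270,284)], p[v,326].tolist(),p[v,388].tolist())
print([p[240,u].tolist() for u in range(258,296,2)])
m=((hsv[...,0]>8)&(hsv[...,0]<28)&(hsv[...,1]>90)&(hsv[...,2]>90)).astype(np.uint8)*255
m[:120]=0;m[205:]=0
m=cv2.morphologyEx(m,cv2.MORPH_OPEN,np.ones((3,3)))
for r in rect(im,m,52): print("wood",r)
c,_=cv2.findContours(m,0,1);k=max(c,key=cv2.contourArea);print(cv2.approxPolyDP(k,3,True)[:,0].tolist())
cv2.imwrite("pics/crop0.png",cv2.resize(p[120:300,210:420,::-1],None,fx=3.3,fy=3.3,interpolation=cv2.INTER_CUBIC))
E
```

```text
215 [(np.uint8(243), np.uint8(239), np.uint8(232)), (np.uint8(201), np.uint8(190), np.uint8(175))] [242, 238, 231] [241, 235, 226]
219 [(np.uint8(243), np.uint8(239), np.uint8(231)), (np.uint8(166), np.uint8(157), np.uint8(147))] [243, 239, 231] [242, 235, 227]
223 [(np.uint8(195), np.uint8(186), np.uint8(174)), (np.uint8(246), np.uint8(241), np.uint8(232))] [242, 238, 231] [199, 188, 177]
227 [(np.uint8(188), np.uint8(185), np.uint8(181)), (np.uint8(189), np.uint8(186), np.uint8(184))] [197, 191, 185] [180, 177, 175]
231 [(np.uint8(188), np.uint8(184), np.uint8(183)), (np.uint8(188), np.uint8(186), np.uint8(184))] [189, 186, 184] [179, 175, 173]
235 [(np.uint8(186), np.uint8(184), np.uint8(183)), (np.uint8(190), np.uint8(185), np.uint8(184))] [189, 185, 183] [180, 176, 174]
239 [(np.uint8(189), np.uint8(184), np.uint8(182)), (np.uint8(189), np.uint8(185), np.uint8(182))] [189, 186, 184] [179, 175, 173]
243 [(np.uint8(189), np.uint8(183), np.uint8(182)), (np.uint8(190), np.uint8(186), np.uint8(183))] [190, 186, 184] [178, 176, 175]
247 [(np.uint8(189), np.uint8(185), np.uint8(185)), 
[... 1250 characters left out ...]
31]
287 [(np.uint8(240), np.uint8(236), np.uint8(228)), (np.uint8(239), np.uint8(235), np.uint8(227))] [240, 236, 228] [243, 239, 231]
[[233, 225, 217], [240, 234, 225], [242, 236, 225], [208, 203, 199], [187, 182, 180], [189, 184, 182], [188, 184, 182], [192, 187, 185], [181, 178, 176], [188, 184, 181], [46, 44, 45], [194, 189, 187], [190, 185, 184], [190, 185, 183], [191, 186, 184], [77, 76, 77], [250, 238, 222], [245, 242, 234], [242, 239, 231]]
wood (array([316., 163.]), array([662.6,  89. ]), array([ 94.5, 153.7]), 89.9)
[[297, 134], [298, 195], [335, 196], [336, 134], [327, 134], [326, 142], [322, 142], [325, 151], [321, 155], [320, 180], [319, 134], [312, 134], [312, 192], [309, 134]]
```

View pics/crop0.png

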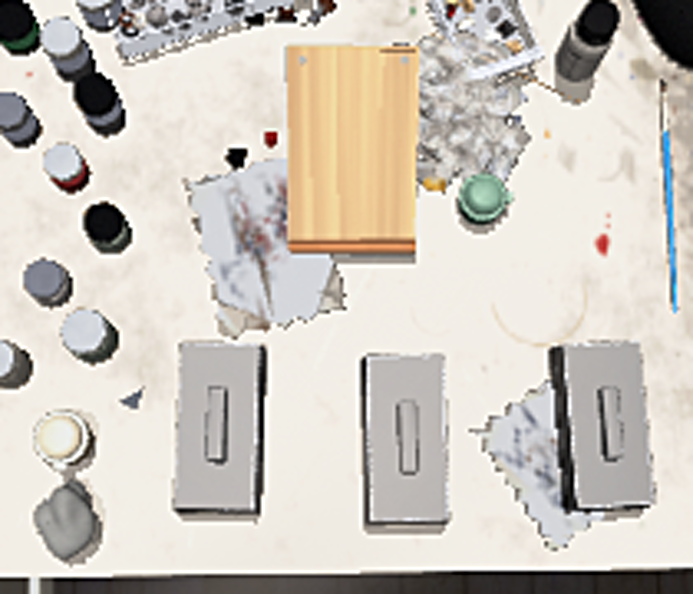

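The crop shows the lids' grey tops cleanly. The wood board spans pixels (297,134)–(336,134) at its upper edge down to the lip at about y=193–197.

```bash
python3 - <<'E'
from h import *
im=get_image("top");p=im["pixels"].astype(int)
v=p.mean(2);m=((v>165)&(v<200)&(p.max(2)-p.min(2)<10)).astype(np.uint8)*255
m[:215]=0
for s,e in((255,300),(312,352),(370,415)):
    k=np.zeros_like(m);k[:,s:e]=m[:,s:e];k=cv2.morphologyEx(cv2.morphologyEx(k,cv2.MORPH_CLOSE,np.ones((5,5))),cv2.MORPH_OPEN,np.ones((7,7)))
    for r in rect(im,k,47): print(r)
print("top edge",ray(im,[[297,134],[336.5,133.5]],90)); print("lip in",ray(im,[[297.5,193],[335.5,193]],27),"lip out",ray(im,[[297.5,197],[335.5,197]],23))
print("ochre",ray(im,[[230,250]],46),"rock",ray(im,[[230,277]],30),"teal",ray(im,[[356,179]],38))
o=get_obs();Rt=R.from_rotvec(o["orientation"]).as_matrix();print(np.round(Rt,3),o["t"])
E
```

```text
(array([275., 249.]), array([464. , 187.6]), array([ 52.2, 109.8]), 89.3)
(array([333., 252.]), array([454.8,  54.7]), array([111.9,  54.9]), 2.4)
(array([394., 248.]), array([462.8, -88.1]), array([114.1,  53.8]), 3.2)
top edge [[725.05679984 135.24000125  90.        ]
 [726.2751834   43.4478379   90.        ]]
lip in [[598.81445114 135.70469165  27.        ]
 [598.2933451   43.87823749  27.        ]] lip out [[589.79185553 135.81002171  23.        ]
 [589.23573792  43.77657363  23.        ]]
ochre [[462.24758848 289.70433844  46.        ]] rock [[401.71351623 290.86340202  30.        ]] teal [[630.18472307  -5.55342809  38.        ]]
[[ 0.946  0.325 -0.   ]
 [ 0.325 -0.946  0.001]
 [-0.    -0.001 -1.   ]] 0.2
```

```bash
cat >> h.py <<'E'
def tgt(yaw,pitch=0):
    # tool z down, tool x at yaw; pitch deg about the tool's y
    return R.from_euler('z',yaw,degrees=True)*R.from_matrix(np.diag([1.,-1,-1]))*R.from_euler('y',pitch,degrees=True)
def go(p,yaw,pitch=0,show=True):
    o=get_obs();Rc=R.from_rotvec(o["orientation"]);
    d=Rc.inv().apply(np.array(p)-o["ee_pos"])/300; r=(Rc.inv()*tgt(yaw,pitch)).as_rotvec()/1.5
    print("d",np.round(d,4).tolist(),"r",np.round(r,4).tolist(),"t",round(o["t"],2))
E
python3 -c "
from h import *
go((463,-88,130),3.2);go((333,-340,180),3.2)"
```

```text
d [1.3643, -1.3032, 0.3085] r [-0.0006, 0.0001, 0.1833] t 0.2
d [0.6817, -0.6496, 0.1413] r [-0.0006, 0.0001, 0.1833] t 0.2
```

step_arm --deltas '[[[0.682, -0.65, 0.141], [0, 0, 0.183], 1], [[0.682, -0.65, 0.141], [0, 0, 0.183], 1], [[0.682, -0.65, 0.141], [0, 0, 0.183], 1], [[0.682, -0.65, 0.141], [0, 0, 0.183], 1], [[0.682, -0.65, 0.141], [0, 0, 0.183], 1], [[0.682, -0.65, 0.141], [0, 0, 0.183], 1], [[0.682, -0.65, 0.141], [0, 0, 0.183], 1], [[0.682, -0.65, 0.141], [0, 0, 0.183], 1]]'

```text
t: 0.87
ee_pos: [333.9, -334.8, 179.2]
orientation: [-3.136, -0.094, 0.003]
ft_force: [-1.3, 1.0, -0.9]
width: 87.8
grasp_force: 0.0
```

```bash
python3 -c "
from h import *
go((463,-88,130),3.2);print(get_obs()['ee_pos'])"
```

```text
d [0.4792, -0.7945, 0.1662] r [-0.0025, 0.0011, 0.0029] t 0.87
[ 333.91804179 -334.75364896  179.20853928]
```

step_arm --deltas '[[[0.48, -0.8, 0.166], [0, 0, 0.003], 1], [[0.48, -0.8, 0.166], [0, 0, 0.003], 1], [[0.48, -0.8, 0.166], [0, 0, 0.003], 1], [[0.48, -0.8, 0.166], [0, 0, 0.003], 1], [[0.48, -0.8, 0.166], [0, 0, 0.003], 1], [[0.48, -0.8, 0.166], [0, 0, 0.003], 1], [[0.48, -0.8, 0.166], [0, 0, 0.003], 1], [[0.48, -0.8, 0.166], [0, 0, 0.003], 1], [[0.48, -0.8, 0.166], [0, 0, 0.003], 1], [[0.48, -0.8, 0.166], [0, 0, 0.003], 1]]'

```text
t: 1.7
ee_pos: [463.3, -92.9, 130.5]
orientation: [3.14, 0.082, -0.001]
ft_force: [-0.5, -0.4, 0.7]
width: 88.2
grasp_force: 0.0
```

```bash
python3 - <<'E'
from h import *
im=get_image("wrist");cv2.imwrite("pics/w1.png",im["pixels"][:,:,::-1]);print(np.round(im["T"],2).tolist(),get_obs()["ee_pos"])
go((463,-88,4),3.2)
E
```

```text
[[0.05, -0.97, -0.25, 529.81], [-1.0, -0.05, -0.01, -89.36], [-0.0, 0.25, -0.97, 292.98], [0.0, 0.0, 0.0, 1.0]] [463.11157507 -93.3962333  130.66646307]
d [0.0006, -0.0181, 0.4222] r [0.0001, 0.0001, -0.0032] t 1.75
```

View pics/w1.png

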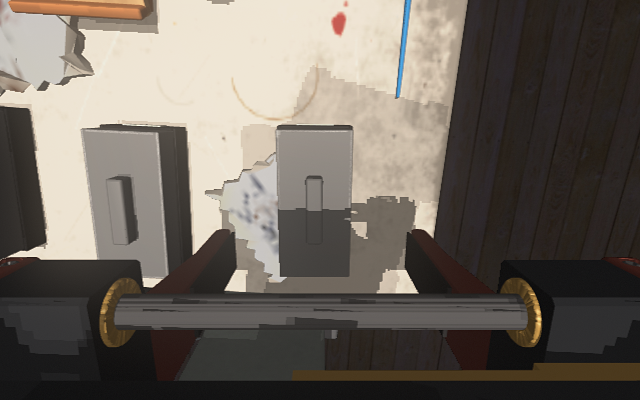

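The wrist view shows the lid between columns 277–353 and rows 130–276. The finger midpoint is near column 324, so the box is roughly centred.

```bash
python3 - <<'E'
from h import *
im=get_image("wrist")
q=ray(im,[[277,130],[353,130],[349,276],[278,276]],47);print(q[:,:2].round(1),q.mean(0).round(1))
go((463,-88,4),3)
E
```

```text
[[ 516.3  -59.4]
 [ 519.1 -113.8]
 [ 404.4 -119.4]
 [ 401.4  -62.5]] [460.3 -88.8  47. ]
d [0.0006, -0.0189, 0.4226] r [0.0001, -0.0001, -0.0014] t 1.8
```

step_arm --deltas '[[[0, -0.017, 0.1], [0, 0, 0], 1], [[0, -0.017, 0.2], [0, 0, 0], 1], [[0, -0.017, 0.28], [0, 0, 0], 1], [[0, -0.017, 0.35], [0, 0, 0], 1], [[0, -0.017, 0.39], [0, 0, 0], 1], [[0, -0.017, 0.415], [0, 0, 0], 1], [[0, -0.017, 0.42], [0, 0, 0], 1], [[0, -0.017, 0.42], [0, 0, 0], 1], [[0, -0.017, 0.42], [0, 0, 0], 1]]'

```text
t: 2.55
ee_pos: [463.7, -88.0, 5.3]
orientation: [3.14, 0.08, 0.002]
ft_force: [-0.3, -0.5, -0.3]
width: 87.7
grasp_force: 0.0
```

step_arm --deltas '[[[0, 0, 0], [0, 0, 0], -1], [[0, 0, 0], [0, 0, 0], -1], [[0, 0, 0], [0, 0, 0], -1], [[0, 0, 0], [0, 0, 0], -1], [[0, 0, 0], [0, 0, 0], -1], [[0, 0, 0], [0, 0, 0], -1], [[0, 0, 0], [0, 0, 0], -1], [[0, 0, 0], [0, 0, 0], -1]]'

```text
t: 3.22
ee_pos: [463.5, -87.4, 4.9]
orientation: [3.14, 0.082, 0.001]
ft_force: [-0.9, -0.8, 6.0]
width: 60.0
grasp_force: 30.0
```

step_arm --deltas '[[[0, 0, -0.02], [0, 0, 0], -1], [[0, 0, -0.04], [0, 0, 0], -1], [[0, 0, -0.06], [0, 0, 0], -1], [[0, 0, -0.08], [0, 0, 0], -1], [[0, 0, -0.09], [0, 0, 0], -1], [[0, 0, -0.09], [0, 0, 0], -1], [[0, 0, -0.09], [0, 0, 0], -1], [[0, 0, -0.09], [0, 0, 0], -1], [[0, 0, -0.09], [0, 0, 0], -1], [[0, 0, -0.09], [0, 0, 0], -1]]'

```text
t: 4.05
ee_pos: [463.0, -87.4, 31.3]
orientation: [-3.14, -0.081, 0.001]
ft_force: [-0.4, -0.7, -2.3]
width: 59.7
grasp_force: 30.0
```

Light, so resin. I'll set it down and release.

step_arm --deltas '[[[0, 0, 0.03], [0, 0, 0], -1], [[0, 0, 0.055], [0, 0, 0], -1], [[0, 0, 0.075], [0, 0, 0], -1], [[0, 0, 0.088], [0, 0, 0], -1], [[0, 0, 0.09], [0, 0, 0], -1], [[0, 0, 0.09], [0, 0, 0], -1], [[0, 0, 0.09], [0, 0, 0], 1], [[0, 0, 0.09], [0, 0, 0], 1], [[0, 0, 0.09], [0, 0, 0], 1], [[0, 0, 0.09], [0, 0, 0], 1], [[0, 0, 0.09], [0, 0, 0], 1], [[0, 0, 0.0], [0, 0, 0], 1], [[0, 0, -0.1], [0, 0, 0], 1], [[0, 0, -0.2], [0, 0, 0], 1], [[0, 0, -0.25], [0, 0, 0], 1], [[0, 0, -0.25], [0, 0, 0], 1]]'

```text
t: 5.38
ee_pos: [465.4, -87.9, 109.7]
orientation: [3.139, 0.081, 0.01]
ft_force: [0.6, 0.6, 0.1]
width: 87.7
grasp_force: 0.0
```

```bash
python3 - <<'E'
from h import *
print(get_obs()["ee_pos"]);go((456,55,105),2);go((464,188,105),-0.7)
E
```

```text
[465.44931245 -87.88396626 109.71311409]
d [-0.0069, -0.4773, 0.0149] r [0.0011, -0.004, 0.0112] t 5.38
d [0.0427, -0.9187, 0.0145] r [0.001, -0.0041, 0.0427] t 5.38
```

step_arm --deltas '[[[-0.005, -0.15, 0], [0, 0, 0.01], 1], [[-0.005, -0.27, 0], [0, 0, 0.01], 1], [[-0.005, -0.38, 0], [0, 0, 0.01], 1], [[-0.005, -0.45, 0], [0, 0, 0.01], 1], [[-0.005, -0.477, 0.015], [0, 0, 0.01], 1], [[-0.005, -0.477, 0.015], [0, 0, 0.01], 1], [[-0.005, -0.477, 0.015], [0, 0, 0.01], 1], [[-0.005, -0.477, 0.015], [0, 0, 0.01], 1]]'

```text
t: 6.05
ee_pos: [454.1, 54.5, 101.6]
orientation: [3.141, 0.057, -0.001]
ft_force: [0.1, 0.7, -0.2]
width: 87.8
grasp_force: 0.0
```

```bash
python3 - <<'E'
from h import *
im=get_image("wrist");p=im["pixels"].astype(int);cv2.imwrite("pics/w2.png",im["pixels"][:,:,::-1])
go((456,55,4.5),2);print(get_obs()["ee_pos"])
E
```

```text
d [0.0061, -0.0018, 0.3242] r [0.0001, 0.0004, 0.0004] t 6.1
[454.24630382  54.40226455 101.76358373]
```

View pics/w2.png

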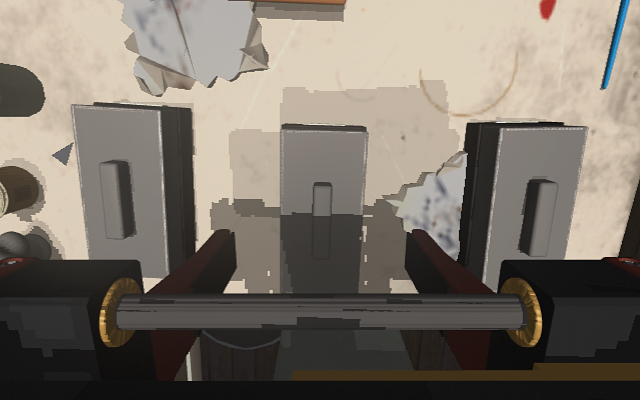

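Box B's lid spans columns 281–367, centred between the fingers. Descending.

step_arm --deltas '[[[0.005, 0, 0.1], [0, 0, 0], 1], [[0.005, 0, 0.19], [0, 0, 0], 1], [[0.005, 0, 0.26], [0, 0, 0], 1], [[0.005, 0, 0.305], [0, 0, 0], 1], [[0.005, 0, 0.322], [0, 0, 0], 1], [[0.005, 0, 0.322], [0, 0, 0], 1], [[0.005, 0, 0.322], [0, 0, 0], 1], [[0.005, 0, 0.322], [0, 0, 0], -1], [[0.005, 0, 0.322], [0, 0, 0], -1], [[0.005, 0, 0.322], [0, 0, 0], -1], [[0.005, 0, 0.322], [0, 0, 0], -1], [[0.005, 0, 0.322], [0, 0, 0], -1], [[0.005, 0, 0.322], [0, 0, 0], -1], [[0.005, 0, 0.322], [0, 0, 0], -1]]'

```text
t: 7.27
ee_pos: [456.3, 55.4, 6.1]
orientation: [3.141, 0.058, 0.002]
ft_force: [-0.3, -3.3, 6.5]
width: 60.4
grasp_force: 29.9
```

step_arm --deltas '[[[0, 0, -0.02], [0, 0, 0], -1], [[0, 0, -0.04], [0, 0, 0], -1], [[0, 0, -0.06], [0, 0, 0], -1], [[0, 0, -0.08], [0, 0, 0], -1], [[0, 0, -0.09], [0, 0, 0], -1], [[0, 0, -0.09], [0, 0, 0], -1], [[0, 0, -0.09], [0, 0, 0], -1], [[0, 0, -0.09], [0, 0, 0], -1], [[0, 0, -0.09], [0, 0, 0], -1], [[0, 0, -0.09], [0, 0, 0], -1]]'

```text
t: 8.1
ee_pos: [455.6, 55.5, 32.2]
orientation: [3.141, 0.058, -0.001]
ft_force: [0.4, -0.6, -6.9]
width: 59.8
grasp_force: 29.8
```

Heavy (about 6.9 N), so this is the metal box. I'll set it down, release, rise to rib height and close on the lid's rib.

step_arm --deltas '[[[0, 0, 0.03], [0, 0, 0], -1], [[0, 0, 0.055], [0, 0, 0], -1], [[0, 0, 0.075], [0, 0, 0], -1], [[0, 0, 0.086], [0, 0, 0], -1], [[0, 0, 0.09], [0, 0, 0], -1], [[0, 0, 0.09], [0, 0, 0], -1], [[0, 0, 0.09], [0, 0, 0], -1], [[0, 0, 0.09], [0, 0, 0], 1], [[0, 0, 0.09], [0, 0, 0], 1], [[0, 0, 0.09], [0, 0, 0], 1], [[0, 0, 0.09], [0, 0, 0], 1], [[0, 0, 0.09], [0, 0, 0], 1], [[0, 0, 0.04], [0, 0, 0], 1], [[0, 0, 0.0], [0, 0, 0], 1], [[0, 0, -0.04], [0, 0, 0], 1], [[0, 0, -0.062], [0, 0, 0], 1], [[0, 0, -0.062], [0, 0, 0], 1], [[0, 0, -0.062], [0, 0, 0], 1]]'

```text
t: 9.6
ee_pos: [456.1, 55.5, 51.2]
orientation: [-3.141, -0.058, -0.001]
ft_force: [-0.3, -0.4, -0.1]
width: 87.5
grasp_force: 0.0
```

```bash
python3 - <<'E'
from h import *
im=get_image("top");T=im["pixels"];print(get_obs()["ee_pos"])
go((456,55,51),2)
E
```

```text
[455.66642889  55.49625944  50.80880391]
d [0.0011, 0.0017, -0.0006] r [0.0, 0.0001, 0.0013] t 9.65
```

step_arm --deltas '[[[0, 0, 0], [0, 0, 0], -1], [[0, 0, 0], [0, 0, 0], -1], [[0, 0, 0], [0, 0, 0], -1], [[0, 0, 0], [0, 0, 0], -1], [[0, 0, 0], [0, 0, 0], -1], [[0, 0, 0], [0, 0, 0], -1], [[0, 0, 0], [0, 0, 0], -1], [[0, 0, 0], [0, 0, 0], -1], [[0, 0, 0], [0, 0, 0], -1], [[0, 0, 0], [0, 0, 0], -1]]'

```text
t: 10.48
ee_pos: [455.8, 55.5, 51.1]
orientation: [-3.141, -0.058, -0.0]
ft_force: [0.2, 0.1, -0.4]
width: 24.7
grasp_force: 0.0
```

step_arm --deltas '[[[0, 0, -0.02], [0, 0, 0], -1], [[0, 0, -0.05], [0, 0, 0], -1], [[0, 0, -0.1], [0, 0, 0], -1], [[0, 0, -0.15], [0, 0, 0], -1], [[0, 0, -0.22], [0, 0, 0], -1], [[0, 0, -0.3], [0, 0, 0], -1], [[0, 0, -0.38], [0, 0, 0], -1], [[0, 0, -0.38], [0, 0, 0], -1], [[0, 0, -0.38], [0, 0, 0], -1]]'

```text
t: 11.23
ee_pos: [456.8, 55.6, 166.9]
orientation: [-3.141, -0.058, -0.006]
ft_force: [-0.1, 0.4, -0.4]
width: 0.7
grasp_force: 0.0
```

```bash
python3 - <<'E'
from h import *
im=get_image("scene");cv2.imwrite("pics/s3.png",im["pixels"][:,:,::-1])
print(get_obs()["ee_pos"])
go((625,-105,165),0);go((625,-105,36),0)
print(proj(im,[[560,-150,0],[690,-150,0],[690,-60,0],[560,-60,0]]).round())
E
```

```text
[455.85255422  55.49803416 165.66859785]
d [0.5437, 0.5554, 0.003] r [-0.0001, -0.001, 0.0246] t 11.28
d [0.5431, 0.5554, 0.433] r [-0.0001, -0.001, 0.0246] t 11.28
[[423. 193.]
 [387. 165.]
 [356. 177.]
 [390. 207.]]
```

View pics/s3.png

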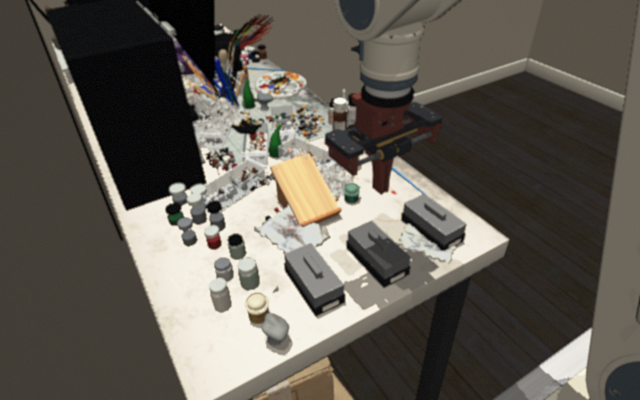

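The fingers were still closing when I lifted, so the lid is still on box B (centred near (378,250)). I'll reopen to 44 mm, descend and close for longer.

step_arm --deltas '[[[0, 0, 0], [0, 0, 0], 0], [[0, 0, 0], [0, 0, 0], 0], [[0, 0, 0], [0, 0, 0], 0], [[0, 0, 0.05], [0, 0, 0], 0], [[0, 0, 0.12], [0, 0, 0], 0], [[0, 0, 0.2], [0, 0, 0], 0], [[0, 0, 0.28], [0, 0, 0], 0], [[0, 0, 0.34], [0, 0, 0], 0], [[0, 0, 0.375], [0, 0, 0], 0], [[0, 0, 0.383], [0, 0, 0], 0], [[0, 0, 0.383], [0, 0, 0], -1], [[0, 0, 0.383], [0, 0, 0], -1], [[0, 0, 0.383], [0, 0, 0], -1], [[0, 0, 0.383], [0, 0, 0], -1], [[0, 0, 0.383], [0, 0, 0], -1], [[0, 0, 0.383], [0, 0, 0], -1], [[0, 0, 0.383], [0, 0, 0], -1], [[0, 0, 0.383], [0, 0, 0], -1]]'

```text
t: 12.78
ee_pos: [456.3, 55.5, 50.9]
orientation: [-3.141, -0.058, -0.002]
ft_force: [-0.2, 0.0, 7.1]
width: 11.4
grasp_force: 30.0
```

step_arm --deltas '[[[0, 0, -0.02], [0, 0, 0], -1], [[0, 0, -0.05], [0, 0, 0], -1], [[0, 0, -0.1], [0, 0, 0], -1], [[0, 0, -0.16], [0, 0, 0], -1], [[0, 0, -0.24], [0, 0, 0], -1], [[0, 0, -0.3], [0, 0, 0], -1], [[0, 0, -0.35], [0, 0, 0], -1], [[0, 0, -0.36], [0, 0, 0], -1]]'

```text
t: 13.45
ee_pos: [457.3, 55.6, 161.2]
orientation: [-3.141, -0.058, -0.008]
ft_force: [0.3, 0.3, -0.1]
width: 11.7
grasp_force: 30.0
```

```bash
python3 - <<'E'
from h import *
im=get_image("top");o=get_obs();print(o["width"],o["ee_pos"])
print("bottle",ray(im,[[384,147]],0),ray(im,[[389,127]],104),"edge",ray(im,[[428,190],[410,160]],0))
go((608,-92,125),0)
E
```

```text
11.78593823245234 [456.94184818  55.60271867 160.36574557]
bottle [[ 7.23798598e+02 -8.49346739e+01 -1.13686838e-13]] [[736.81259766 -77.23524789 104.        ]] edge [[ 610.53924766 -191.29871427    0.        ]
 [ 689.05612473 -150.07598504    0.        ]]
d [0.4846, 0.5102, 0.1197] r [-0.0002, -0.0027, 0.0245] t 13.5
```

step_arm --deltas '[[[0.1, 0.1, 0.02], [0, 0, 0.01], -1], [[0.2, 0.21, 0.04], [0, 0, 0.024], -1], [[0.3, 0.315, 0.07], [0, 0, 0.024], -1], [[0.39, 0.41, 0.1], [0, 0, 0.024], -1], [[0.46, 0.48, 0.12], [0, 0, 0.024], -1], [[0.485, 0.51, 0.12], [0, 0, 0.024], -1], [[0.485, 0.51, 0.12], [0, 0, 0.024], -1], [[0.485, 0.51, 0.2], [0, 0, 0.024], -1], [[0.485, 0.51, 0.28], [0, 0, 0.024], -1], [[0.485, 0.51, 0.35], [0, 0, 0.024], -1], [[0.485, 0.51, 0.39], [0, 0, 0.024], -1], [[0.485, 0.51, 0.405], [0, 0, 0.024], -1], [[0.485, 0.51, 0.405], [0, 0, 0.024], -1]]'

```text
t: 14.58
ee_pos: [605.5, -91.2, 35.8]
orientation: [-3.141, -0.002, 0.004]
ft_force: [-0.9, -1.1, -0.3]
width: 11.6
grasp_force: 30.0
```

```bash
python3 - <<'E'
from h import *
print(get_obs()["ee_pos"],get_obs()["ft_force"]);go((608,-92,34.5),0)
E
```

```text
[605.47910845 -91.19807899  35.75303937] [-0.87137093 -1.1131981  -0.33295357]
d [0.0084, 0.0027, 0.0042] r [-0.0003, 0.0017, 0.0009] t 14.58
```

Touch down, release to about 40 mm, and rise to z≈170.

step_arm --deltas '[[[0, 0, 0.003], [0, 0, 0], -1], [[0, 0, 0.006], [0, 0, 0], -1], [[0, 0, 0.006], [0, 0, 0], -1], [[0, 0, 0.006], [0, 0, 0], 0], [[0, 0, 0.006], [0, 0, 0], 0], [[0, 0, 0.006], [0, 0, 0], 0], [[0, 0, 0.006], [0, 0, 0], 0], [[0, 0, 0.006], [0, 0, 0], 0], [[0, 0, -0.03], [0, 0, 0], 0.2], [[0, 0, -0.1], [0, 0, 0], 0.2], [[0, 0, -0.2], [0, 0, 0], 0.2], [[0, 0, -0.3], [0, 0, 0], 0.2], [[0, 0, -0.36], [0, 0, 0], 0.2], [[0, 0, -0.36], [0, 0, 0], 0.2]]'

```text
t: 15.75
ee_pos: [609.7, -92.6, 150.0]
orientation: [3.14, 0.001, 0.012]
ft_force: [0.9, -0.8, 0.7]
width: 52.8
grasp_force: 0.0
```

```bash
python3 - <<'E'
from h import *
print(get_obs()["ee_pos"]);go((456,55,110),2)
E
```

```text
[609.70222069 -92.5506933  149.9818176 ]
d [-0.513, -0.4924, 0.1285] r [0.001, -0.0053, -0.0227] t 15.75
```

step_arm --deltas '[[[-0.1, -0.1, 0], [0, 0, 0], 0.2], [[-0.2, -0.19, 0], [0, 0, -0.01], 0.2], [[-0.3, -0.29, 0.03], [0, 0, -0.022], 0.2], [[-0.4, -0.385, 0.06], [0, 0, -0.022], 0.2], [[-0.48, -0.46, 0.1], [0, 0, -0.022], 0.2], [[-0.51, -0.492, 0.12], [0, 0, -0.022], 0.2], [[-0.51, -0.492, 0.12], [0, 0, -0.022], 0.2], [[-0.51, -0.492, 0.12], [0, 0, -0.022], 0.2]]'

```text
t: 16.42
ee_pos: [454.3, 55.6, 108.7]
orientation: [3.141, 0.056, 0.0]
ft_force: [-0.2, 0.4, -0.6]
width: 52.8
grasp_force: 0.0
```

```bash
python3 - <<'E'
from h import *
im=get_image("wrist");a=im["pixels"];im2=get_image("top");b=im2["pixels"][110:300,230:430]
b=cv2.resize(b,(421,400),interpolation=cv2.INTER_CUBIC)
cv2.imwrite("pics/w4.png",cv2.resize(np.hstack([a[:,120:500],b]),(800,400))[:,:,::-1]);print(get_obs()["ee_pos"],np.round(im["T"],2).tolist());go((456,55,25),2)
E
```

```text
[455.79561233  54.90219382 109.20944575] [[0.04, -0.97, -0.25, 520.75], [-1.0, -0.04, -0.01, 57.96], [-0.0, 0.25, -0.97, 271.19], [0.0, 0.0, 0.0, 1.0]]
d [0.0001, -0.0003, 0.2807] r [0.0, -0.0015, -0.001] t 16.52
```

View pics/w4.png

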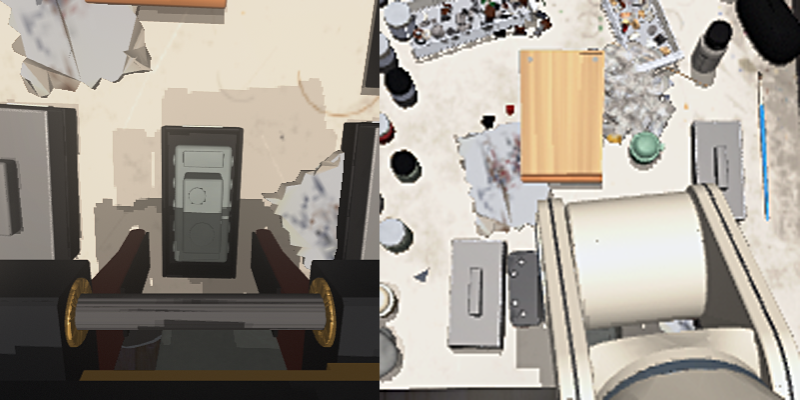

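The hull sits in the open box, between the fingers (left half, columns 172–232). The lid stands upright to the right of the rest. Descending to grip.

step_arm --deltas '[[[0, 0, 0.08], [0, 0, 0], 0.2], [[0, 0, 0.16], [0, 0, 0], 0.2], [[0, 0, 0.23], [0, 0, 0], 0.2], [[0, 0, 0.27], [0, 0, 0], 0.2], [[0, 0, 0.281], [0, 0, 0], 0.2], [[0, 0, 0.281], [0, 0, 0], 0.2], [[0, 0, 0.281], [0, 0, 0], -1], [[0, 0, 0.281], [0, 0, 0], -1], [[0, 0, 0.281], [0, 0, 0], -1], [[0, 0, 0.281], [0, 0, 0], -1], [[0, 0, 0.281], [0, 0, 0], -1], [[0, 0, 0.281], [0, 0, 0], -1], [[0, 0, 0.281], [0, 0, 0], -1], [[0, 0, 0.281], [0, 0, 0], -1]]'

```text
t: 17.68
ee_pos: [454.4, 55.3, 25.2]
orientation: [3.141, 0.053, 0.003]
ft_force: [0.2, -3.1, 7.0]
width: 27.6
grasp_force: 29.9
```

step_arm --deltas '[[[0, 0, -0.02], [0, 0, 0], -1], [[0, 0, -0.05], [0, 0, 0], -1], [[0, 0, -0.1], [0, 0, 0], -1], [[0, 0, -0.17], [0, 0, 0], -1], [[0, 0, -0.25], [0, 0, 0], -1], [[0, 0, -0.33], [0, 0, 0], -1], [[0, 0, -0.41], [0, 0, 0], -1], [[0, 0, -0.45], [0, 0, 0], -1], [[0, 0, -0.45], [0, 0, 0], -1], [[0, 0, -0.45], [0, 0, 0], -1]]'

```text
t: 18.52
ee_pos: [453.6, 55.5, 160.0]
orientation: [-3.141, -0.053, -0.002]
ft_force: [0.2, -0.4, -4.7]
width: 27.8
grasp_force: 29.9
```

```bash
python3 - <<'E'
from h import *
im=get_image("wrist");cv2.imwrite("pics/w5.png",im["pixels"][:,:,::-1]);o=get_obs();print(o["ee_pos"],o["width"],o["ft_force"])
go((625,89.5,125),0.3,30)
E
```

```text
[452.93634144  55.40998709 159.08214222] 27.790233958594154 [-1.44414495  0.38221714 -5.12845612]
d [0.5771, -0.0942, 0.1132] r [-0.005, 0.3495, 0.0186] t 18.57
```

View pics/w5.png

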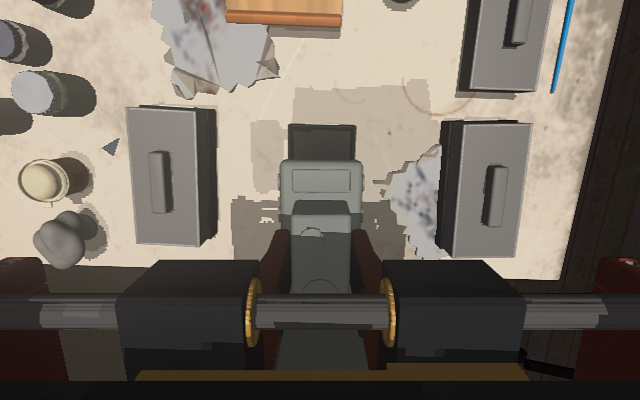

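The hull is held level, front top edge near row 161 and the block's front top near row 202. I'll check its fore-aft offset in the grip from these.

```bash
python3 - <<'E'
from h import *
im=get_image("wrist");o=get_obs();z=o["ee_pos"][2]
print(o["ee_pos"],ray(im,[[321,161]],z-10)-o["ee_pos"],ray(im,[[321,202]],z+18)-o["ee_pos"])
E
```

```text
[452.61103098  55.37962799 158.57458122] [[ 43.00616243   1.22152872 -10.        ]] [[28.57101813  0.74045316 18.        ]]
```

step_arm --deltas '[[[0.08, -0.01, 0], [0, 0.06, 0.003], -1], [[0.16, -0.025, 0], [0, 0.12, 0.006], -1], [[0.25, -0.04, 0], [-0.002, 0.18, 0.01], -1], [[0.34, -0.055, 0.02], [-0.003, 0.24, 0.014], -1], [[0.43, -0.07, 0.05], [-0.004, 0.3, 0.018], -1], [[0.51, -0.085, 0.08], [-0.005, 0.35, 0.018], -1], [[0.56, -0.094, 0.105], [-0.005, 0.35, 0.018], -1], [[0.577, -0.094, 0.112], [-0.005, 0.35, 0.018], -1], [[0.577, -0.094, 0.112], [-0.005, 0.35, 0.018], -1], [[0.577, -0.094, 0.112], [-0.005, 0.35, 0.018], -1]]'

```text
t: 19.45
ee_pos: [624.5, 89.0, 124.3]
orientation: [-3.035, -0.009, -0.81]
ft_force: [0.1, 0.2, -5.1]
width: 27.5
grasp_force: 29.9
```

```bash
python3 - <<'E'
from h import *
o=get_obs();print(o["ee_pos"],o["width"]);print(R.from_rotvec(o["orientation"]).as_matrix().round(3).tolist())
im=get_image("scene");cv2.imwrite("pics/s6.png",cv2.resize(im["pixels"][90:310,200:500,::-1],(780,572),interpolation=cv2.INTER_CUBIC))
go((655.2,89.5,74),0.3,30)
E
```

```text
[624.50960902  89.02284283 124.33331843] 27.527709006015975
[[0.867, 0.006, 0.498], [0.005, -1.0, 0.002], [0.498, 0.001, -0.867]]
d [0.0038, -0.0013, 0.1982] r [0.0004, 0.0008, 0.0004] t 19.5
```

View pics/s6.png

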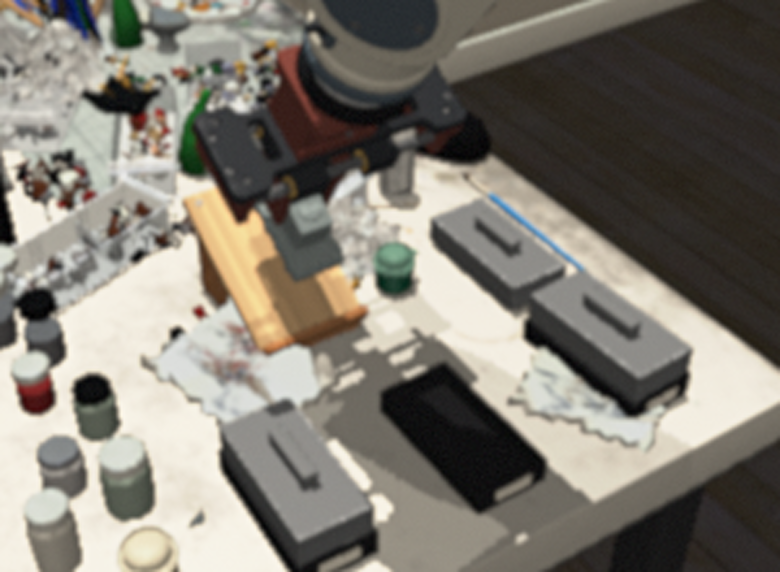

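The hull is held over the board, parallel to the slope; the lid and the other boxes are undisturbed. Lowering along the normal.

step_arm --deltas '[[[0.003, 0, 0.05], [0, 0, 0], -1], [[0.003, 0, 0.1], [0, 0, 0], -1], [[0.003, 0, 0.14], [0, 0, 0], -1], [[0.003, 0, 0.17], [0, 0, 0], -1], [[0.003, 0, 0.185], [0, 0, 0], -1], [[0.003, 0, 0.19], [0, 0, 0], -1], [[0.003, 0, 0.19], [0, 0, 0], -1], [[0.003, 0, 0.19], [0, 0, 0], -1]]'

```text
t: 20.17
ee_pos: [655.1, 89.7, 77.9]
orientation: [-3.034, -0.009, -0.814]
ft_force: [-0.4, -0.3, -4.9]
width: 27.9
grasp_force: 29.9
```

step_arm --deltas '[[[0, 0, 0.004], [0, 0, 0], -1], [[0, 0, 0.007], [0, 0, 0], -1], [[0, 0, 0.01], [0, 0, 0], -1], [[0, 0, 0.01], [0, 0, 0], -1]]'

```text
t: 20.5
ee_pos: [656.8, 90.1, 76.0]
orientation: [3.034, 0.009, 0.814]
ft_force: [-8.0, 0.6, 5.0]
width: 27.8
grasp_force: 29.9
```

step_arm --deltas '[[[0, 0, 0.003], [0, 0, 0], -1], [[0, 0, 0.003], [0, 0, 0], -1], [[0, 0, 0.003], [0, 0, 0], -1], [[0, 0, 0.003], [0, 0, 0], -1], [[0, 0, 0.003], [0, 0, 0], -1], [[0, 0, 0.003], [0, 0, 0], -1]]'

```text
t: 21.0
ee_pos: [656.8, 90.1, 75.9]
orientation: [3.034, 0.008, 0.814]
ft_force: [-13.9, -0.2, 15.2]
width: 27.5
grasp_force: 30.0
```

```bash
python3 - <<'E'
from h import *
o=get_obs();print(o["ee_pos"],o["ft_force"],o["moment"])
im=get_image("scene");cv2.imwrite("pics/s7.png",cv2.resize(im["pixels"][130:250,240:400,::-1],(800,600),interpolation=cv2.INTER_CUBIC))
E
```

```text
[656.75105322  90.11303863  75.90913374] [-13.94780502  -0.22482257  15.16558544] [ 0.04590564  1.00015168 -0.05723364]
```

View pics/s7.png

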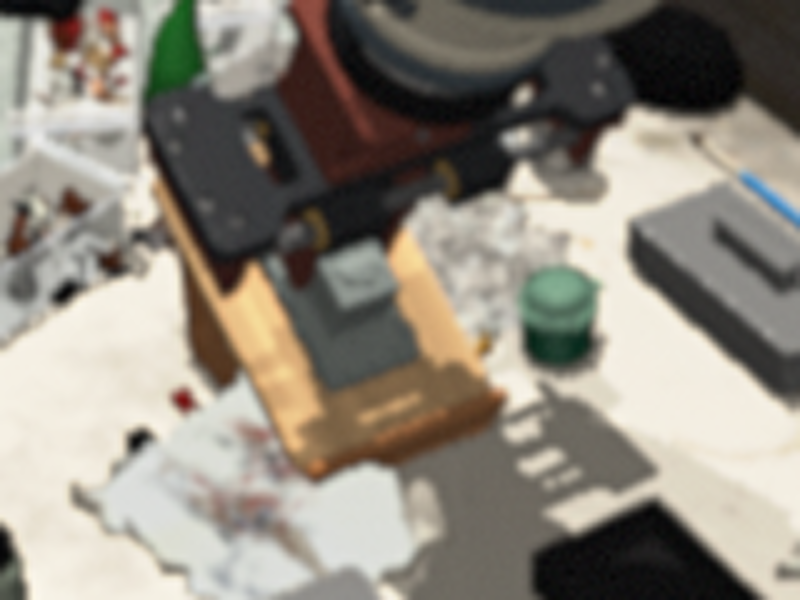

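The hull lies flat, centred on the board and clear of the lip. I'll ease off, release, and retreat along the normal.

step_arm --deltas '[[[0, 0, -0.004], [0, 0, 0], -1], [[0, 0, -0.004], [0, 0, 0], -1], [[0, 0, -0.004], [0, 0, 0], -0.2], [[0, 0, -0.004], [0, 0, 0], 0.1], [[0, 0, -0.004], [0, 0, 0], 0.1], [[0, 0, -0.004], [0, 0, 0], 0.1], [[0, 0, -0.004], [0, 0, 0], 0.1], [[0, 0, -0.004], [0, 0, 0], 0.1], [[0, 0, -0.06], [0, 0, 0], 0.1], [[0, 0, -0.14], [0, 0, 0], 0.1], [[0, 0, -0.24], [0, 0, 0], 0.1], [[0, 0, -0.34], [0, 0, 0], 0.1], [[0, 0, -0.4], [0, 0, 0], 0.1], [[0, 0, -0.4], [0, 0, 0], 0.1], [[0, 0, -0.4], [0, 0, 0], 0.1]]'

```text
t: 22.3
ee_pos: [597.9, 90.1, 179.4]
orientation: [-3.033, -0.009, -0.816]
ft_force: [1.2, -0.7, 0.1]
width: 48.1
grasp_force: 0.0
```

```bash
python3 - <<'E'
from h import *
o=get_obs();print(o["ee_pos"],o["ft_force"],o["width"])
im=get_image("scene");cv2.imwrite("pics/s8.png",cv2.resize(im["pixels"][130:350,200:480,::-1],(760,597),interpolation=cv2.INTER_CUBIC))
E
```

```text
[597.92259838  90.06946976 179.37949045] [ 1.21303731 -0.65600806  0.14797176] 48.11729116755792
```

View pics/s8.png

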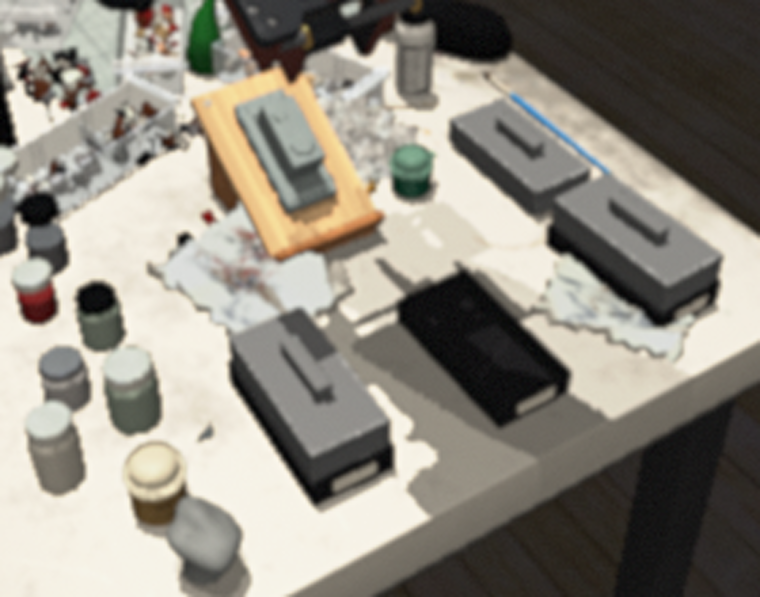

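The hull is at rest on the board, the lid is upright, the other two boxes are closed, and the arm is clear. Handing in.

```bash
python3 -c "
from workcell import *
print(close_job())"
```

```text
the job is handed in; nothing more can be done
None
```

The metal hull (middle box, about 6.9 N against 2.3 N for the right-hand box) now lies flat on the rest, its lid is upright on the desk, and the job was handed in at about 22 s; I never lifted the left-hand box because the first two weights settled it, and no pass/fail result was shown.

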